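# Hold a cabinet flap up to its hinge for the pin

### The arm

A 6-joint arm with a two-finger parallel gripper is mounted at the origin on the work surface. World frame = base frame: x ahead of the robot, y to its left, z up, the work surface at z = 0. Lengths are in m, angles in degrees, forces in N, time in s.
With the tool pointing down it reaches from about 0.375 to 0.9 m from the base axis. Payload 3.1 kg.
Tool frame: the origin (TCP) lies at the centre of the arm's flange, where the gripper is bolted on; the fingertips stand 182 mm ahead of it and the grasp point (between the pads) lies bot.grip_point_offset ahead of it (bot.grip_point_offset is the distance from the TCP to the grasp point, in m); x points along the fingers, z is the direction in which the jaws open and shut, and the axes are right-handed (so a half turn about x gives the same grasp; the last joint's range is limited). The gripper opens to 87 mm and grips with 3 to 60 N. Pads are 19 mm wide; open, the fingers measure 117 mm over their backs; the gripper's body (75 mm by 190 mm) begins 51 mm behind the grasp point.
Start: joints at [-77.091, 30.224, 82.088, -0, 67.689, -10.227], TCP at [0.246, -0.575, 0.405] pointing down, gripper open.
Joint ranges: [-176.69, 176.69], [-43.24, 126.21], [12.49, 139.97], [-82, 262], [0, 151.66], [-163.58, 163.58]. Speed limits (degrees/s): [159.86, 159.86, 180, 180, 180, 180].

### API

Orientations are given as a 3x3 rotation matrix whose columns are the frame's x, y, z axes.
In Python, from rig import bot gives the robot as it stands.
- The arm moves only by the tool step_arm, never from a script. Its argument "motion" is a list that holds one entry, the list of rows, each a list of 7 numbers: the turn, a rotation vector about the world's x, y, z in degrees, then the shift along the world's x, y, z in mm, then the finger opening in mm, from 0 to 87. A call has 1 to 12 rows; each row is the pose to reach, as a shift and turn from the pose commanded when the call began; what a row does not reach only later rows make up. A row lasts 1/12 s, in which the tool goes at most 41.7 mm and 7.16 degrees, less where a joint would pass 70% of its speed; a pose out of reach is approached as far as the arm can. A call with a gripper value outside its range is refused whole. The fingers move at their own pace and stop on an object; the grip force is fixed at half the most. Time passes only in rows, so rows that repeat a pose let the fingers close. It gives the time, the measured TCP pose, the force and the opening at its end, in the units of the state.
- bot.read_state(): the state, without advancing time (a new reading comes with each control period).
- bot.capture(name): name is "side" or "top" or "wrist"; returns a dict with "frame" (384x512x3 uint8, red, green, blue), "range_z" (384x512 float32, m along the optical axis (not along the pixel's ray), 0 where there is no reading), "fx", "fy", "cx", "cy" (pixels), "dist_coeffs" ([k1, k2, p1, p2, k3] as OpenCV has them; the pictures are not rectified), "cam_to_world" (4x4, takes a point from camera to world coordinates). Camera axes: x right, y down, z forward; pixel columns grow to the right and rows downward; lengths in m; the calibration is good to about 2 mm. A picture is of the moment at which its call begins.
- bot.hand_in(): hands the job in, once; it reports no verdict.
The state is a dict: "time_s": time; "joint_positions": joint angles; "qvel": joint speeds; "tau": joint torques, N m; "position": TCP position; "tcp_rot": TCP orientation; "force": force on the tool from outside, world axes, zero at the start; "moment": the same for the moment, N m; "opening": opening from 0.0 (shut) to 1.0 (fully open).
Only numpy, scipy, OpenCV 4.12 (cv2) and the standard library are available. Lean on these libraries where they do the work, as an engineer would, in place of code of your own. Each camera call takes 0.05 s, during which the arm holds its last target.

### The job

The glazed lift-up flap of the small teal counter cabinet is off its hinge: pick it up by its brass bar pull, hold it out level in front of the cabinet and gently bring its two hinge knuckles into the gaps between the three knuckles on the cabinet's front rail, until the holes line up well enough for a workmate to slide the hinge pin straight through all five. Finish while still holding the flap there, lined up and still, carried by your grip alone and not pressed hard against the cabinet. Leave the pin and everything else on the counter where it is.

Things in the scene. Friction and masses are not known exactly. Their poses are not given: they have to be found in the camera images.
- flap: Loose teal wooden flap with two glass panes, 220 (x) x 140 (y) x 14 mm, about 0.36 kg (+-30 %), lying face up. Origin: centre of underside; z out of the upper face. Its hinge edge is at y = -70 mm; a steel leaf 3 mm thick along it on the upper face carries two knuckles that stand out 18 mm beyond the wood. Centre of mass within 10 mm of the middle.
- flap_pull (a point): Middle of the flap's brass bar pull: a square bar 110 mm long (along the flap's x), 12 mm wide, 12 mm high, centre 30 mm above the upper face (44 mm above the underside, at x = y = 0), 24 mm free under it between two 10 mm posts at x = -48 and +48 mm. Axes as the flap's.
- flap_knuckle_a (a point): Centre of the flap's first knuckle, a steel tube of 16 mm outside and 10 mm hole diameter, 21 mm long along x: at x = -24, y = -80, z = 23 mm in the flap's frame, same axes.
- flap_knuckle_b (a point): Centre of the flap's second knuckle, alike, on the same hole axis: at x = +24, y = -80, z = 23 mm in the flap's frame, same axes.
- cabinet: Small teal wooden cabinet, fixed, 256 (x) x 190 (y) x 227 mm high; its open front looks along its +y. Origin: centre of underside, z up. The face of its front top rail (z = 176 mm up to the top) is at y = 95 mm and bears the steel hinge leaf. Mated, the flap is level in front of it with x, y, z axes parallel to the cabinet's, hinge edge towards it.
- cabinet_hinge (a point): Middle of the cabinet's hinge axis (x = 0, y = 104, z = 186 mm in its frame, same axes). Three knuckles, 16 mm outside, 10 mm hole, 22 mm long, at x = -48, 0, +48 mm; two 26 mm gaps between them give the flap's knuckles 2.5 mm play each side. The gaps are open to front, above and below; 9 mm behind the axis is the rail: a flap knuckle touching it is 1 mm past alignment.
- cabinet_gap_a (a point): Middle of the first gap on the hinge axis (x = -24 mm in the cabinet's frame), where flap_knuckle_a belongs. Axes as the cabinet's.
- cabinet_gap_b (a point): Middle of the second gap on the hinge axis (x = +24 mm in the cabinet's frame), where flap_knuckle_b belongs.
- hinge_pin: Loose steel hinge pin, 6 mm thick and 129 mm long, lying in a low steel tray (160 x 46 x 16 mm, fixed) on the counter in front of the cabinet, below where the flap is held; leave it. Origin under its middle.
- screwdriver: Loose red-handled screwdriver, 190 mm long, lying by the flap's free edge; leave it.
- tablet_bottle: Loose amber tablet bottle, 46 mm wide and 85 mm high, standing about 20 to 35 mm from the flap's +x end; leave it. Origin: centre of its underside.
- ointment_jar: Loose white ointment jar with green cap, 48 mm wide and 42 mm high, standing by the flap's +x end; leave it. Origin: centre of its underside.
- carton_blue: Loose blue medicine carton, 105 x 42 x 28 mm, lying on the counter in front of the cabinet; leave it.
- carton_red: Loose red medicine carton, 110 x 50 x 34 mm, lying on the cabinet's top towards the back; leave it.
- tape_roll: Loose yellow roll of tape, 76 mm wide and 19 mm high, lying on the cabinet's top towards the back; leave it.

How it is judged:
By the outcome, as a careful person would: the job done as asked, in the order asked, and still so for the second after the job is handed in, while the arm keeps its last pose, push and grip.
It also fails if it takes over 45 s, if anything falls off the work surface, if the arm or the gripper's body presses on something with over 40 N, if the wrist force passes 120 N, or if a joint passes its speed limit or range.

## Working session

There is one attempt and no reset: what is moved stays moved. The work goes in short steps, Python scripts to look and compute and a tool call to move; the robot and the scene stay as the last step left them, time stands still between calls to the robot, and variables do not carry over. Pictures are saved under pics/ and viewed, and the job is handed in when it is done.

Besides the shell and the picture viewer there is one more tool, called after "Emit:" as name(argument=value, ...) on one line, values as JSON. step_arm: Moves the arm, as the interface text tells. Its arguments: {"type":"object","properties":{"motion":{"type":"array"}},"required":["motion"]}

```bash
ls; mkdir -p pics; cat > h.py <<'E'
import numpy as np,cv2
from rig import bot
def cap(n,save=None):
    c=bot.capture(n)
    if save: cv2.imwrite('pics/'+save,cv2.cvtColor(c['frame'],cv2.COLOR_RGB2BGR))
    return c
def K(c): return np.array([[c['fx'],0,c['cx']],[0,c['fy'],c['cy']],[0,0,1.]])
def rays(c,uv):
    uv=np.asarray(uv,float).reshape(-1,1,2)
    n=cv2.undistortPoints(uv,K(c),np.array(c['dist_coeffs'],float)).reshape(-1,2)
    T=np.array(c['cam_to_world']); d=np.c_[n,np.ones(len(n))]@T[:3,:3].T
    return T[:3,3],d
def onplane(c,uv,z):
    o,d=rays(c,uv); return o+d*((z-o[2])/d[:,2])[:,None]
def cloud(c):
    h,w=c['range_z'].shape
    v,u=np.mgrid[0:h,0:w]
    o,d=rays(c,np.c_[u.ravel(),v.ravel()])
    return (o+d*c['range_z'].reshape(-1,1)).reshape(h,w,3)
def proj(c,P):
    T=np.linalg.inv(np.array(c['cam_to_world']));r,_=cv2.Rodrigues(T[:3,:3])
    return cv2.projectPoints(np.asarray(P,float).reshape(-1,1,3),r,T[:3,3],K(c),np.array(c['dist_coeffs'],float))[0].reshape(-1,2)
E
python3 - <<'E'
from h import *
for n in ['side','top','wrist']:
    c=cap(n,n+'0.png'); print(n,np.array(c['cam_to_world']).round(3).tolist(),c['fx'])
s=bot.read_state(); print(s['position'],s['tcp_rot'],s['force'],s['opening'],s['time_s'],bot.grip_point_offset)
E
```

```text
pics
side [[-0.823, -0.382, 0.421, 0.086], [-0.569, 0.549, -0.613, 0.635], [0.003, -0.744, -0.669, 0.86], [0.0, 0.0, 0.0, 1.0]] 399.22766628345494
top [[-0.014, -0.992, 0.123, 0.371], [-1.0, 0.013, -0.01, -0.003], [0.008, -0.124, -0.992, 1.644], [0.0, 0.0, 0.0, 1.0]] 488.0127546182629
wrist [[0.393, -0.88, -0.265, 0.318], [-0.919, -0.377, -0.111, -0.543], [-0.002, 0.287, -0.958, 0.383], [0.0, 0.0, 0.0, 1.0]] 311.00035004992753
[ 0.24554645 -0.57446246  0.40398806] [[-3.94013008e-04  9.19565348e-01  3.92936911e-01]
 [ 1.60900879e-03  3.92937016e-01 -9.19563980e-01]
 [-9.99998628e-01  2.69918773e-04 -1.63441102e-03]] [ 0.26399575 -0.55958718 -0.03139712] 0.9971429170533231 0.15 0.1635
```

```bash
cd pics; python3 -c "
import cv2
for n in ['side','top','wrist']:
    i=cv2.imread(n+'0.png'); cv2.imwrite(n+'0b.png',cv2.resize(i,(768,576)))"
```

```text
(no output)
```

View pics/side0b.png

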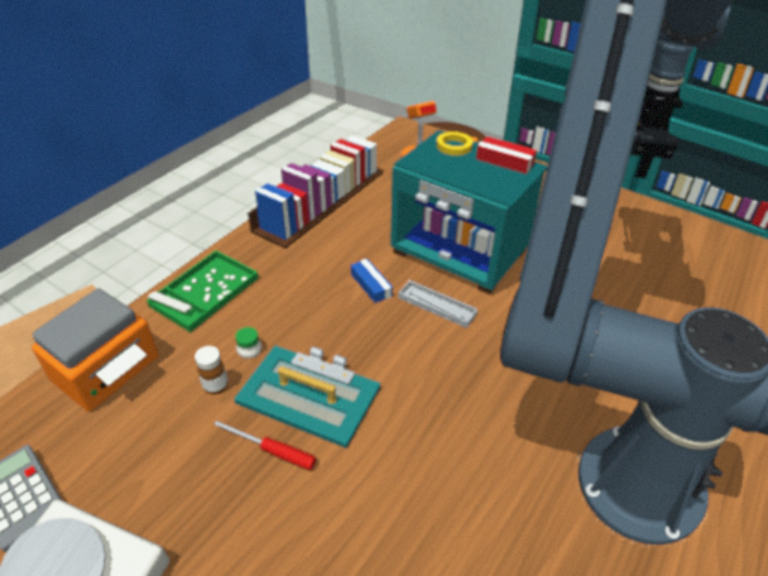

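View pics/top0b.png

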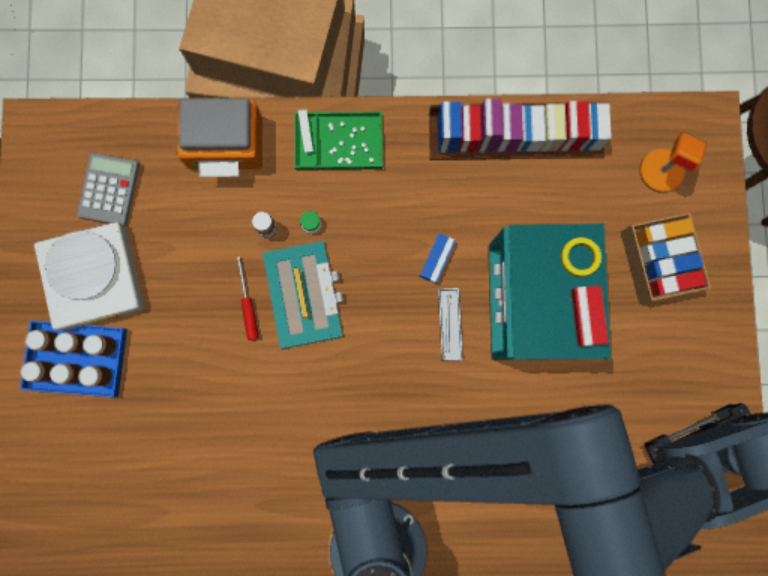

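View pics/wrist0b.png

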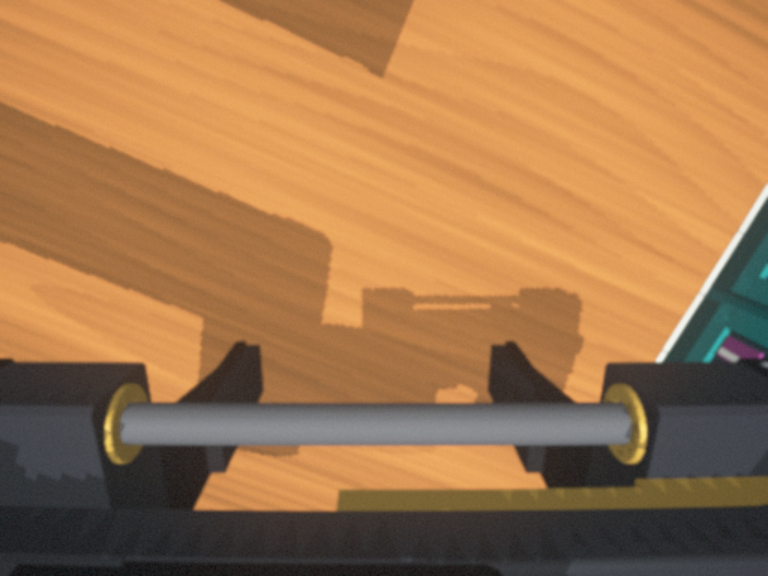

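Side view: the flap (teal) is centred near (310,392) with its hinge edge towards the cabinet (knuckles at about 317,352 and 340,362). Top view: the flap is near (303,295) and the cabinet's hinge knuckles are at x≈498, rows 270–315. I'll measure these next.

```bash
python3 - <<'E'
from h import *
c=cap('top'); f=c['frame']; hsv=cv2.cvtColor(f,cv2.COLOR_RGB2HSV)
P=cloud(c)
cv2.imwrite('pics/topflap.png',cv2.resize(cv2.cvtColor(f[145:245,160:250],cv2.COLOR_RGB2BGR),None,fx=6,fy=6,interpolation=cv2.INTER_CUBIC)[:600])
cv2.imwrite('pics/topcab.png',cv2.resize(cv2.cvtColor(f[140:250,315:420],cv2.COLOR_RGB2BGR),None,fx=5.4,fy=5.4,interpolation=cv2.INTER_CUBIC)[:600])
m=((hsv[...,0]>78)&(hsv[...,0]<100)&(hsv[...,1]>110)).astype(np.uint8)
for (u0,u1,name) in [(165,235,'flap'),(320,420,'cab')]:
    mm=m.copy(); mm[:, :u0]=0; mm[:,u1:]=0; mm[:140]=0; mm[250:]=0
    cs,_=cv2.findContours(mm,cv2.RETR_EXTERNAL,cv2.CHAIN_APPROX_NONE)
    k=max(cs,key=cv2.contourArea); r=cv2.minAreaRect(k); print(name,r,cv2.contourArea(k))
    b=cv2.boxPoints(r)
    z=.014 if name=='flap' else .227
    W=onplane(c,b,z); print(W.round(4).tolist(), np.linalg.norm(np.diff(W,axis=0),axis=1))
# depth samples
for uv in [(203,196),(193,200),(222,183),(222,198),(370,200),(332,177),(332,197)]:
    print(uv,P[uv[1],uv[0]].round(4), np.median(P[uv[1]-1:uv[1]+2,uv[0]-1:uv[0]+2,2]))
E
```

```text
flap ((201.13241577148438, 196.07003784179688), (64.83434295654297, 41.679222106933594), 79.2156982421875) 1806.5
[[0.6504, 0.2537, 0.014], [0.6754, 0.1156, 0.014], [0.4593, 0.0761, 0.014], [0.4354, 0.2122, 0.014]] [0.14036654 0.21968282 0.138159  ]
cab ((365.6634521484375, 194.22927856445312), (90.0185546875, 78.2742919921875), 88.21009063720703) 5739.0
[[0.661, -0.2237, 0.227], [0.6651, -0.4546, 0.227], [0.4008, -0.4489, 0.227], [0.3965, -0.2234, 0.227]] [0.23086322 0.26439999 0.22559886]
(203, 196) [0.5543 0.1581 0.0147] 0.020005878546302647
(193, 200) [0.5413 0.1915 0.0147] 0.014105312141007298
(222, 183) [0.5953 0.0933 0.0302] 0.03197195418085408
(222, 198) [0.5472 0.0948 0.0101] 0.01701470646940262
(370, 200) [ 0.5122 -0.3498  0.227 ] 0.22813576881876485
(332, 177) [ 0.5862 -0.2467  0.1955] 0.1955421420398269
(332, 197) [ 0.5259 -0.2448  0.1948] 0.19432915135256001
```

View pics/topflap.png

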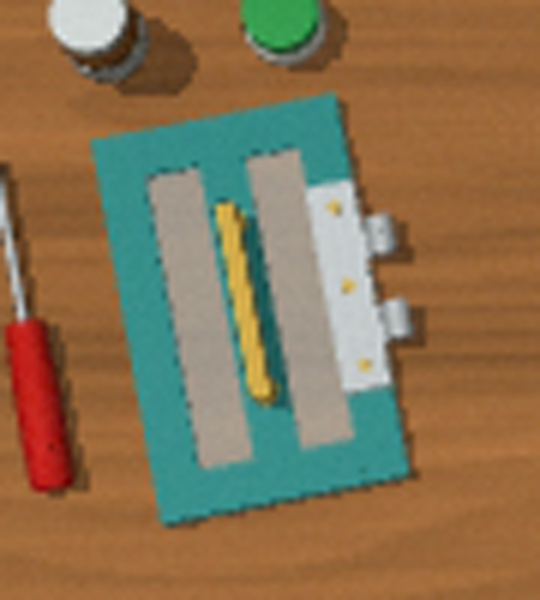

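View pics/topcab.png

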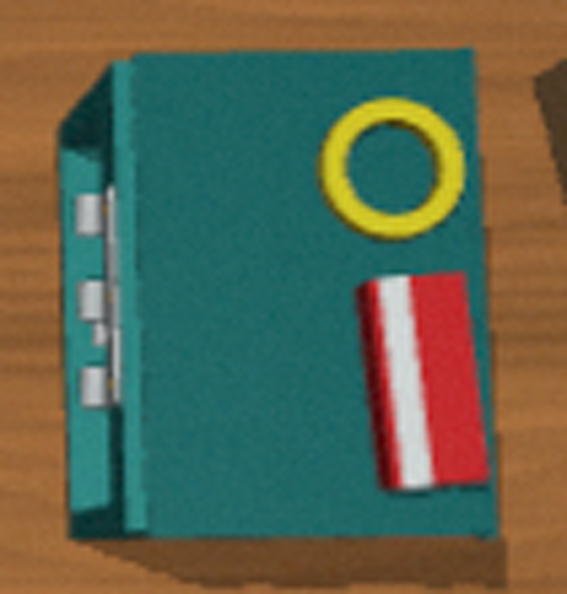

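Emit:
step_arm(motion=[[[0,0,-3,10,20,35,87],[0,0,-6,20,40,70,87],[0,0,-9,35,60,95,87],[0,0,-12,55,85,100,87],[0,0,-15,75,115,100,87],[0,0,-18,95,145,100,87],[0,0,-20,115,175,100,87],[0,0,-22,135,205,100,87],[0,0,-23,155,235,100,87],[0,0,-23,175,265,100,87],[0,0,-23,195,295,100,87],[0,0,-23,215,325,100,87]]])

```text
time_s: 1.2
position: [0.4612, -0.248, 0.5047]
tcp_rot: [[-0.0, 1.0, 0.002], [0.0, 0.002, -1.0], [-1.0, -0.0, -0.0]]
force: [0.6, -1.0, 0.7]
opening: 1.004
```

Emit:
step_arm(motion=[[[0,0,0,20,28,-5,87],[0,0,0,40,56,-15,87],[0,0,0,55,80,-30,87],[0,0,0,65,95,-45,87],[0,0,0,69,99,-54,87],[0,0,0,69,99,-54,87],[0,0,0,69,99,-54,87]]])

```text
time_s: 1.78
position: [0.5295, -0.1512, 0.4503]
tcp_rot: [[-0.002, 1.0, 0.003], [-0.0, 0.003, -1.0], [-1.0, -0.002, 0.0]]
force: [-0.5, 0.8, 0.1]
opening: 0.997
```

```bash
python3 - <<'E'
from h import *
c=cap('wrist'); s=bot.read_state(); print(s['position'],s['tcp_rot'].round(4) if hasattr(s['tcp_rot'],'round') else s['tcp_rot'],s['time_s'])
np.savez('w1.npz',**{k:np.array(v) for k,v in c.items()})
cv2.imwrite('pics/w1.png',cv2.resize(cv2.cvtColor(c['frame'],cv2.COLOR_RGB2BGR),(768,576)))
E
```

```text
[ 0.52944292 -0.15167542  0.45109114] [[ 1.0e-04  1.0e+00  1.7e-03]
 [-8.0e-04  1.7e-03 -1.0e+00]
 [-1.0e+00  1.0e-04  8.0e-04]] 1.8333
```

View pics/w1.png

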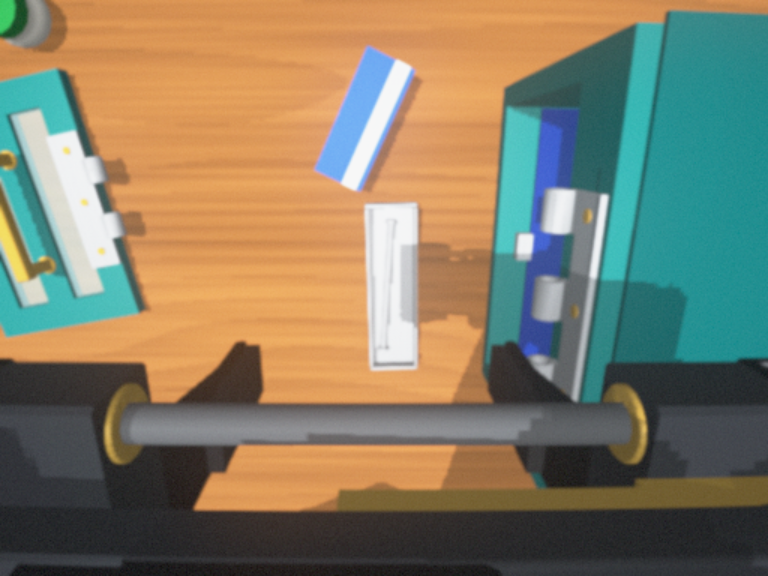

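Wrist view: cabinet knuckles near (558,210), (550,298) and (540,365), partly behind the finger; the rail's top edge runs from (665,15) to (605,400).

```bash
python3 - <<'E'
from h import *
c=dict(np.load('w1.npz'));P=cloud(c)
x,y,z=P[...,0],P[...,1],P[...,2]
# knuckle points
m=(z>.188)&(z<.2)&(y<-.2)&(y>-.275)
hsv=cv2.cvtColor(c['frame'],cv2.COLOR_RGB2HSV)
m2=m&(hsv[...,1]<60)
n,l,st,ce=cv2.connectedComponentsWithStats(m2.astype(np.uint8))
for i in range(1,n):
    if st[i,4]>40:
        q=P[l==i]; print(st[i].tolist(),np.percentile(q,[2,50,98],axis=0).round(4).tolist())
# top plane and rail edge
t=(abs(z-.2275)<.006)&(y<-.2)
print('top z',np.median(z[t]))
for r in range(30,250,20):
    row=np.where(t[r])[0]
    if len(row): print(r,row[0],P[r,row[0]].round(4))
cv2.imwrite('pics/w1c.png',cv2.resize(cv2.cvtColor(c['frame'][110:270,310:460],cv2.COLOR_RGB2BGR),None,fx=3.7,fy=3.7,interpolation=cv2.INTER_CUBIC))
E
```

```text
[353, 126, 40, 131, 1622] [[0.4883, -0.2527, 0.1884], [0.5417, -0.2475, 0.1927], [0.59, -0.2387, 0.1996]]
top z 0.22615176780481788
30 422 [ 0.6508 -0.2551  0.2238]
50 419 [ 0.6395 -0.2548  0.2239]
70 416 [ 0.6278 -0.2547  0.2236]
90 412 [ 0.6159 -0.2548  0.2216]
110 410 [ 0.6035 -0.2548  0.2226]
130 407 [ 0.5905 -0.2551  0.2216]
150 405 [ 0.5774 -0.2551  0.2228]
170 401 [ 0.5636 -0.2545  0.2224]
190 397 [ 0.5492 -0.2539  0.2219]
210 395 [ 0.5344 -0.2544  0.2223]
230 393 [ 0.5197 -0.2543  0.2239]
```

View pics/w1c.png

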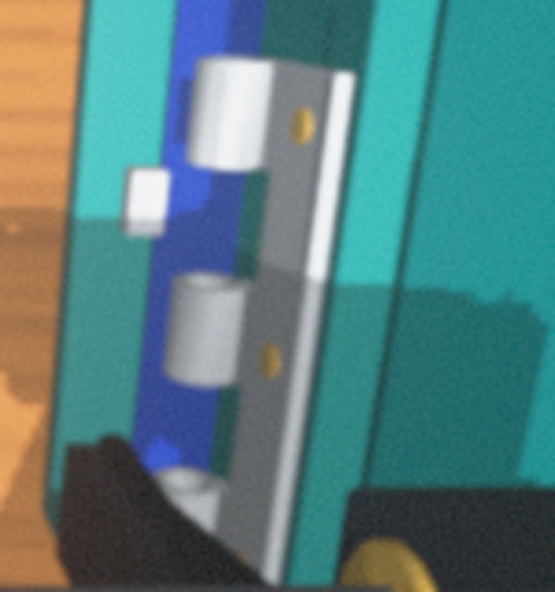

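```bash
cat >> h.py <<'E'
def prof(c,y0,z0,xs,yaw=0,xr=0.54):
    g=cv2.cvtColor(c['frame'],cv2.COLOR_RGB2GRAY).astype(np.float32)
    p=proj(c,np.c_[xs,y0+np.tan(yaw)*(xs-xr),np.full(len(xs),z0)]).astype(np.float32)
    return cv2.remap(g,p[:,0].reshape(1,-1),p[:,1].reshape(1,-1),cv2.INTER_LINEAR)[0],p
def edges(v,xs,th=4,sg=3):
    from scipy.ndimage import gaussian_filter1d
    from scipy.signal import find_peaks
    d=gaussian_filter1d(v,sg,order=1); k,_=find_peaks(abs(d),height=th)
    return [(round(float(xs[i]),4),round(float(d[i]),1)) for i in k]
E
python3 - <<'E'
from h import *
c=dict(np.load('w1.npz'));print(c['cam_to_world'][:3,3])
xs=np.arange(.47,.62,.0005)
for dy in (-.246,-.244,-.242,-.240):
    v,p=prof(c,dy,.1935,xs); print(dy,edges(v,xs))
# rail top edge: per x, scan y at z=.227
ys=np.arange(-.275,-.235,.0005)
g=cv2.cvtColor(c['frame'],cv2.COLOR_RGB2GRAY).astype(np.float32)
for x in np.arange(.52,.65,.02):
    for z,lab in ((.227,'top'),(.194,'kn')):
        p=proj(c,np.c_[np.full(len(ys),x),ys,np.full(len(ys),z)]).astype(np.float32)
        v=cv2.remap(g,p[:,0].reshape(1,-1),p[:,1].reshape(1,-1),cv2.INTER_LINEAR)[0]
        if z==.227 or x in(.54,.58): print(round(x,3),lab,edges(v,ys,2))
E
```

```text
[ 0.60857732 -0.1507708   0.42957053]
-0.246 [(0.488, 14.3), (0.4945, -5.1), (0.5, -7.3), (0.5205, 11.4), (0.5455, -8.1), (0.5685, 17.9), (0.591, -18.5)]
-0.244 [(0.4895, 14.6), (0.5005, -10.2), (0.521, 11.7), (0.546, -9.7), (0.5685, 18.7), (0.5915, -18.1)]
-0.242 [(0.491, 13.1), (0.501, -11.6), (0.521, 11.2), (0.5465, -10.8), (0.5685, 18.1), (0.5915, -17.1)]
-0.24 [(0.4925, 11.1), (0.501, -9.5), (0.5215, 9.7), (0.5465, -10.0), (0.569, 15.0), (0.5915, -13.7)]
0.52 top [(-0.2635, 4.2), (-0.251, 10.4), (-0.247, -8.6), (-0.238, -3.8)]
0.54 top [(-0.2635, 4.1), (-0.251, 10.5), (-0.2475, -8.1), (-0.237, 8.1)]
0.54 kn [(-0.271, -2.3), (-0.2675, 11.1), (-0.2635, -8.8), (-0.2505, 9.4), (-0.2375, -4.7)]
0.56 top [(-0.267, -2.1), (-0.2635, 6.3), (-0.2545, -3.0), (-0.251, 13.8), (-0.2475, -13.1), (-0.2385, -5.4)]
0.58 top [(-0.2635, 6.0), (-0.2545, -3.8), (-0.251, 14.3), (-0.2475, -11.7), (-0.2425, -2.6), (-0.237, 10.9)]
0.6 top [(-0.2675, -2.2), (-0.2635, 6.2), (-0.2535, -8.3)]
0.62 top [(-0.264, 6.3), (-0.2535, -8.2)]
0.64 top [(-0.264, 6.1), (-0.2535, -7.8)]
```

```bash
python3 - <<'E'
from h import *
c=dict(np.load('w1.npz'));P=cloud(c)
for r in (60,195):
    for u in range(350,450,3): print(r,u,P[r,u].round(4),c['frame'][r,u])
E
```

```text
60 350 [ 0.6498 -0.2547  0.0829] [67 96 92]
60 353 [ 0.6486 -0.2546  0.0932] [64 94 91]
60 356 [ 0.6476 -0.2549  0.1019] [59 94 91]
60 359 [ 0.6465 -0.2547  0.1117] [61 96 91]
60 362 [ 0.6456 -0.255   0.1193] [63 98 94]
60 365 [ 0.6447 -0.2551  0.1272] [60 95 90]
60 368 [ 0.6438 -0.2552  0.1347] [57 90 84]
60 371 [ 0.6436 -0.2569  0.1373] [54 84 78]
60 374 [ 0.6437 -0.2598  0.1368] [56 83 80]
60 377 [ 0.6436 -0.2622  0.1374] [55 80 79]
60 380 [ 0.6436 -0.2646  0.138 ] [51 81 78]
60 383 [ 0.6436 -0.2672  0.1382] [52 81 80]
60 386 [ 0.6435 -0.2695  0.1392] [49 82 80]
60 389 [ 0.6386 -0.255   0.1801] [50 93 92]
60 392 [ 0.6381 -0.2551  0.1852] [45 93 88]
60 395 [ 0.6374 -0.2547  0.1913] [48 94 93]
60 398 [ 0.6368 -0.2545  0.1966] [45 93 89]
60 401 [ 0.6362 -0.2542  0.2019] [38 90 88]
60 404 [ 0.6359 -0.2551  0.2045] [45 94 92]
60 407 [ 0.6355 -0.2557  0.2078] [47 95 92]
60 410 [ 0.635  -0.2556  0.2121] [40 91 89]
60 413 [ 0.6345 -0.2553  0.2167] [46 94 90]
60 416 [ 0.6341 -0.2557  0.22  ] [40 96 91]
60 419 [ 0.6337 -0.2556  0.2238] [ 54 162 160]
60 422 [ 0.6338 -0.2577  0.2234] [ 59 182
[... 1354 characters left out ...]
 -0.2605  0.224 ] [ 56 138 138]
195 410 [ 0.5461 -0.2628  0.2237] [ 49 135 134]
195 413 [ 0.5462 -0.2647  0.224 ] [ 47 129 129]
195 416 [ 0.5467 -0.2659  0.2258] [36 83 87]
195 419 [ 0.5467 -0.2681  0.2256] [ 33 106 110]
195 422 [ 0.547  -0.2696  0.2266] [ 35 108 109]
195 425 [ 0.5472 -0.2714  0.2272] [ 40 109 112]
195 428 [ 0.5469 -0.2741  0.2262] [ 40 111 109]
195 431 [ 0.547  -0.276   0.2266] [ 33 108 110]
195 434 [ 0.5468 -0.2786  0.2258] [ 40 112 114]
195 437 [ 0.5466 -0.2812  0.2251] [ 27 108 108]
195 440 [ 0.5465 -0.2835  0.2249] [ 30 108 110]
195 443 [ 0.5468 -0.2849  0.2259] [ 34 108 110]
195 446 [ 0.5471 -0.2866  0.2267] [ 35 108 108]
195 449 [ 0.5468 -0.2893  0.2258] [ 33 109 109]
```

```bash
python3 - <<'E'
from h import *
c=dict(np.load('w1.npz'));P=cloud(c);z=P[...,2];y=P[...,1];x=P[...,0]
g=cv2.GaussianBlur(cv2.cvtColor(c['frame'],cv2.COLOR_RGB2GRAY).astype(np.float32),(0,0),1)
# back strip edge (dark line) & front edge of rail strip, along columns search
for zz,lo,hi,x0,x1 in ((.2238,-.271,-.2605,.52,.655),(.2238,-.2585,-.2515,.60,.655)):
    X=np.arange(x0,x1,.003); out=[]
    ys=np.arange(lo,hi,.0002)
    for xx in X:
        p=proj(c,np.c_[np.full(len(ys),xx),ys,np.full(len(ys),zz)]).astype(np.float32)
        v=cv2.remap(g,p[:,0].reshape(1,-1),p[:,1].reshape(1,-1),cv2.INTER_LINEAR)[0]
        out.append(ys[np.argmax(abs(np.gradient(v)))])
    k=np.polyfit(X-.532,out,1); print('yaw',np.degrees(k[0]),'y@mid',k[1],np.std(out-np.polyval(k,X-.532)))
m=(z>.182)&(z<.220)&(y<-.252)&(y>-.2585)&(x>.6)&(x<.65); k=np.polyfit(x[m]-.532,y[m],1);print('face',m.sum(),np.degrees(k[0]),k[1])
m=(z>.197)&(z<.216)&(y<-.248)&(y>-.2545)&(x>.50)&(x<.595);k=np.polyfit(x[m]-.532,y[m],1);print('leaf',m.sum(),np.degrees(k[0]),k[1])
for lo,hi in((.522,.543),(.569,.59)):
    m=(z>.1925)&(z<.198)&(y<-.235)&(y>-.2495)&(x>lo)&(x<hi); print('crest',m.sum(),np.median(P[m],axis=0))
# flap in this view? yaw of cabinet from top cam
t=cap('top');P=cloud(t);m=(abs(P[...,2]-.2255)<.004)&(P[...,1]<-.25)&(P[...,0]>.45)&(P[...,0]<.62)
xx=[];yy=[]
for r in range(384):
    w=np.where((abs(P[r,:,2]-.225)<.012)&(P[r,:,1]<-.24)&(P[r,:,1]>-.5))[0]
    if len(w)>40: xx.append(P[r,w[-1],0]);yy.append(P[r,w[-1],1])
xx=np.array(xx);yy=np.array(yy);s=(xx>.42)&(xx<.64);print('top back edge',np.degrees(np.polyfit(xx[s],yy[s],1)[0]),np.median(yy))
E
```

```text
yaw -0.2848433131700095 y@mid -0.2656470970575323 0.00019036838239824456
yaw -0.27475169123227566 y@mid -0.2545918128654975 0.00020893256388401072
face 1879 -0.07762610824644096 -0.25497090368302594
leaf 1315 0.15819414310628932 -0.25188175085694603
crest 173 [ 0.53232373 -0.24543936  0.19309693]
crest 202 [ 0.5792308  -0.24564283  0.19311614]
top back edge -0.43916235885821525 -0.4509582480244734
```

Emit:
step_arm(motion=[[[0,0,2,3,35,0,87],[0,0,4,6,70,-5,87],[0,0,6,9,105,-15,87],[0,0,8,12,140,-25,87],[0,0,10.3,15,175,-40,87],[0,0,10.3,18,210,-55,87],[0,0,10.3,21,245,-70,87],[0,0,10.3,24,280,-90,87],[0,0,10.3,26,305,-110,87],[0,0,10.3,26,316,-120,87],[0,0,10.3,26,316,-120,87],[0,0,10.3,26,316,-120,87]]])

```text
time_s: 2.88
position: [0.5559, 0.1644, 0.3311]
tcp_rot: [[0.0, 0.983, 0.181], [-0.001, 0.181, -0.983], [-1.0, -0.0, 0.001]]
force: [0.1, 0.3, 1.2]
opening: 1.002
```

```bash
python3 - <<'E'
from h import *
c=cap('wrist'); s=bot.read_state(); print(s['position'],s['tcp_rot'].round(4),s['time_s'],s['force'])
np.savez('w2.npz',**{k:np.array(v) for k,v in c.items()})
cv2.imwrite('pics/w2.png',cv2.resize(cv2.cvtColor(c['frame'],cv2.COLOR_RGB2BGR),(768,576)))
P=cloud(c); f=c['frame']; hsv=cv2.cvtColor(f,cv2.COLOR_RGB2HSV)
b=(P[...,2]>.044)&(P[...,2]<.056)&(hsv[...,0]>15)&(hsv[...,0]<32)&(hsv[...,1]>100)
b[250:]=0
q=P[b];print('bar',b.sum(),np.percentile(q,[1,50,99],axis=0).round(4))
r=cv2.minAreaRect((q[:,:2]*1000).astype(np.float32));print(r)
yaw=np.radians(10.4);d=np.array([np.cos(yaw),np.sin(yaw)]);n=np.array([-d[1],d[0]])
for l in('bar',):print(np.percentile(q[:,:2]@d,[1,99]),np.percentile(q[:,:2]@n,[1,50,99]))
p,d_=np.linalg.eigh(np.cov((q[:,:2]).T));print('yaw',np.degrees(np.arctan2(d_[1,1],d_[0,1])))
E
```

```text
[0.55625916 0.16384146 0.33175558] [[ 1.700e-03  9.837e-01  1.800e-01]
 [-6.000e-04  1.800e-01 -9.837e-01]
 [-1.000e+00  1.500e-03  9.000e-04]] 2.9333 [ 0.70932094 -0.07449905  0.88802405]
bar 1476 [[0.5054 0.151  0.0469]
 [0.5634 0.1647 0.0493]
 [0.6097 0.1793 0.0511]]
((603.3038940429688, 183.99105834960938), (207.5024871826172, 33.62250518798828), 23.8927059173584)
[0.52486832 0.63055589] [0.05510429 0.06035086 0.06707362]
yaw -166.62411859390994
```

View pics/w2.png

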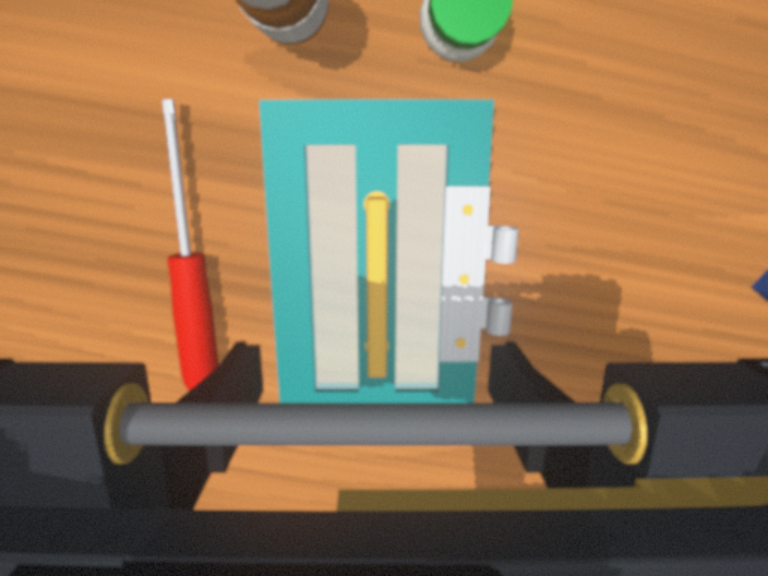

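Emit:
step_arm(motion=[[[0,0,0,0,0,-20,87],[0,0,0,0,0,-50,60],[0,0,0,0,0,-80,50],[0,0,0,0,0,-105,50],[0,0,0,0,0,-118,50],[0,0,0,0,0,-123,50],[0,0,0,0,0,-123,50],[0,0,0,0,0,-123,50]]])

```text
time_s: 3.6
position: [0.5566, 0.1642, 0.2091]
tcp_rot: [[0.003, 0.984, 0.179], [0.0, 0.179, -0.984], [-1.0, 0.003, 0.0]]
force: [0.5, 0.9, -0.2]
opening: 0.598
```

```bash
python3 - <<'E'
from h import *
c=cap('wrist'); s=bot.read_state(); print(s['position'],s['time_s'],s['force'],s['opening'])
cv2.imwrite('pics/w3.png',cv2.resize(cv2.cvtColor(c['frame'],cv2.COLOR_RGB2BGR),(768,576)))
E
```

```text
[0.55663954 0.16450362 0.20944197] 3.65 [0.87357559 0.35637409 0.0229513 ] 0.591763539250886
```

View pics/w3.png

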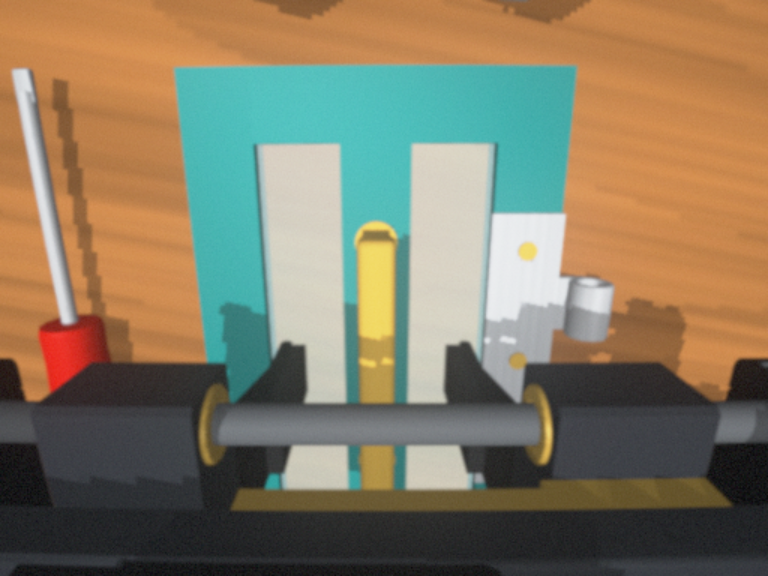

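The bar sits midway between the fingers at (376,350), and knuckle b is visible at (588,308). Lowering slightly and closing.

Emit:
step_arm(motion=[[[0,0,0,0,0,-1.5,40],[0,0,0,0,0,-1.5,30],[0,0,0,0,0,-1.5,22],[0,0,0,0,0,-1.5,16],[0,0,0,0,0,-1.5,10],[0,0,0,0,0,-1.5,5],[0,0,0,0,0,-1.5,5],[0,0,0,0,0,-1.5,5],[0,0,0,0,0,-1.5,5],[0,0,0,0,0,-1.5,5]]])

```text
time_s: 4.48
position: [0.5557, 0.1652, 0.2063]
tcp_rot: [[0.0, 0.983, 0.181], [-0.0, 0.181, -0.983], [-1.0, 0.0, 0.0]]
force: [0.3, -1.1, 1.7]
opening: 0.132
```

```bash
python3 - <<'E'
from h import *
s=bot.read_state(); print(s['position'],s['tcp_rot'].round(4),s['time_s'],s['force'],s['moment'],s['opening'])
E
```

```text
[0.55565228 0.16519798 0.20632221] [[ 1.000e-04  9.834e-01  1.813e-01]
 [-2.000e-04  1.813e-01 -9.834e-01]
 [-1.000e+00  1.000e-04  2.000e-04]] 4.4833 [ 0.34536743 -1.14002358  1.69203384] [-0.1795838   0.01971875  0.02151411] 0.13246693688912134
```

Emit:
step_arm(motion=[[[0,0,0,0,0,3,5],[0,0,0,0,0,8,5],[0,0,0,0,0,18,5],[0,0,0,0,0,32,5],[0,0,0,0,0,50,5],[0,0,0,0,0,72,5],[0,0,0,0,0,95,5],[0,0,0,0,0,118,5],[0,0,0,0,0,140,5],[0,0,0,0,0,155,5],[0,0,0,0,0,162,5],[0,0,0,0,0,162,5]]])

```text
time_s: 5.48
position: [0.5558, 0.1655, 0.3705]
tcp_rot: [[0.004, 0.983, 0.181], [0.001, 0.181, -0.983], [-1.0, 0.004, 0.0]]
force: [-0.5, 0.2, -2.6]
opening: 0.136
```

```bash
python3 - <<'E'
from h import *
s=bot.read_state(); print(s['position'],s['tcp_rot'].round(4),s['time_s'],s['force'],s['moment'],s['opening'])
c=cap('wrist');t=cap('side')
np.savez('w4.npz',**{k:np.array(v) for k,v in c.items()})
np.savez('s4.npz',**{k:np.array(v) for k,v in t.items()})
cv2.imwrite('pics/w4.png',np.hstack([cv2.resize(cv2.cvtColor(k['frame'],cv2.COLOR_RGB2BGR),(400,300)) for k in (c,t)]))
E
```

```text
[0.55575811 0.16547784 0.37053613] [[ 4.300e-03  9.834e-01  1.813e-01]
 [ 6.000e-04  1.813e-01 -9.834e-01]
 [-1.000e+00  4.300e-03  2.000e-04]] 5.4833 [-0.50769008  0.15038172 -2.56105381] [-0.00204807  0.0146061  -0.0155093 ] 0.1362083961993204
```

View pics/w4.png

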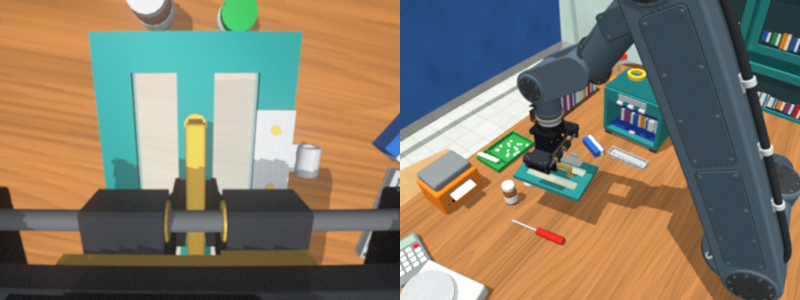

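Flap is lifted and held level under the gripper. Measuring it in the tool frame.

```bash
cat > fl.py <<'E'
from h import *
def toflap(c,s=None,R=None,p=None):
    P=cloud(c); Q=(P-p)@R   # tool coords
    return np.stack([Q[...,1],-Q[...,2],-Q[...,0]],-1)  # flap-like axes, origin TCP
E
python3 - <<'E'
from fl import *
c=dict(np.load('w4.npz')); s=bot.read_state()
R=np.array(s['tcp_rot']);p=np.array(s['position'])
print(R.round(4).tolist(),p)
F=toflap(c,R=R,p=p); hsv=cv2.cvtColor(c['frame'],cv2.COLOR_RGB2HSV)
teal=(hsv[...,0]>78)&(hsv[...,0]<100)&(hsv[...,1]>100)&(abs(F[...,2]+.1935)<.012)
teal[235:]=0
q=F[teal]; A=np.c_[q[:,:2],np.ones(len(q))]; k=np.linalg.lstsq(A,q[:,2],rcond=None)[0]
print('top plane',teal.sum(),k,np.degrees(np.arctan(k[:2])), 'exp -.1935')
print('extent',np.percentile(q[:,0],[.5,99.5]),np.percentile(q[:,1],[.5,99.5]))
st=(hsv[...,1]<70)&(F[...,2]>-.186)&(F[...,2]<-.165)&(F[...,1]<-.070)
q=F[st]; print('knuck',len(q),np.percentile(q,[2,50,98],axis=0).round(4))
cr=q[q[:,2]>np.percentile(q[:,2],70)];print(np.median(cr,axis=0))
# plane-cast teal corners of upper face
m=teal.astype(np.uint8); cs,_=cv2.findContours(m,cv2.RETR_EXTERNAL,cv2.CHAIN_APPROX_NONE)
k=max(cs,key=cv2.contourArea); pts=k[:,0]
# far edge x=+110, left/right edges y
W=onplane(c,pts,p[2]-.1935); G=(W-p)@R; fx,fy=G[:,1],-G[:,2]
far=fx>fx.max()-.004
print('far edge x',np.median(fx[far]),'slope deg',np.degrees(np.polyfit(fy[far],fx[far],1)[0]))
for sg in(1,-1):
    e=(abs(fy*sg-.07)<.006)&(fx>.06)&(fx<.102) ; print('edge',sg,e.sum(),np.median(fy[e]), np.degrees(np.polyfit(fx[e],fy[e],1)[0]))
E
```

```text
[[-0.001, 0.9834, 0.1812], [-0.0, 0.1812, -0.9834], [-1.0, -0.001, -0.0002]] [0.5550543  0.1653009  0.36791779]
top plane 25957 [ 0.00445919  0.00026153 -0.19031968] [0.25549115 0.01498475] exp -.1935
extent [0.00570839 0.11072139] [-0.06856118  0.06927745]
knuck 1220 [[ 0.0157 -0.0861 -0.1853]
 [ 0.0268 -0.0772 -0.175 ]
 [ 0.0355 -0.0721 -0.1727]]
[ 0.02690262 -0.07929579 -0.17354583]
far edge x 0.11141073337220705 slope deg -0.09376769934725761
edge 1 79 0.07083437100102205 0.4020730346087826
edge -1 90 -0.07033150360058082 -2.8173194318980794
```

Emit:
step_arm(motion=[[[0,0,-1,-1,-8,0,5],[0,0,-2,-3,-24,1,5],[0,0,-3,-5,-48,1,5],[0,0,-4,-8,-78,2,5],[0,0,-5.5,-11,-110,2,5],[0,0,-7,-14,-142,2,5],[0,0,-8.5,-17,-174,2,5],[0,0,-9.5,-19,-204,2,5],[0,0,-10.2,-21,-230,2,5],[0,0,-10.5,-23,-250,2,5],[0,0,-10.7,-24,-263,2,5],[0,0,-10.7,-24,-270,2,5]]])

```text
time_s: 6.58
position: [0.531, -0.1066, 0.3692]
tcp_rot: [[-0.002, 1.0, -0.007], [0.001, -0.007, -1.0], [-1.0, -0.002, -0.001]]
force: [-0.6, 0.8, -2.5]
opening: 0.137
```

Emit:
step_arm(motion=[[[0,0,0,0,0,0,5],[0,0,0,0,0,0,5],[0,0,0,0,0,0,5],[0,0,0,0,0,0,5]]])

```text
time_s: 6.92
position: [0.5315, -0.1035, 0.3701]
tcp_rot: [[-0.001, 1.0, -0.003], [0.001, -0.003, -1.0], [-1.0, -0.001, -0.001]]
force: [-0.6, -0.3, -2.7]
opening: 0.132
```

```bash
cat > look.py <<'E'
import sys
from fl import *
n=sys.argv[1]
s=bot.read_state();c=cap('wrist');s2=bot.read_state()
for k in (s,s2): print(np.array(k['position']).round(4),np.array(k['tcp_rot'])[:,1].round(4),np.array(k['tcp_rot'])[2].round(4),np.array(k['force']).round(2),k['time_s'])
np.savez(n+'.npz',**{k:np.array(v) for k,v in c.items()},p=np.array(s['position']),R=np.array(s['tcp_rot']))
cv2.imwrite('pics/'+n+'.png',cv2.resize(cv2.cvtColor(c['frame'],cv2.COLOR_RGB2BGR),(768,576)))
E
python3 look.py w5
```

```text
[ 0.5315 -0.1035  0.3701] [ 1.e+00 -3.e-03 -6.e-04] [-1.e+00 -6.e-04 -6.e-04] [-0.58 -0.34 -2.71] 6.9167
[ 0.5316 -0.1035  0.3702] [ 1.0e+00 -2.9e-03 -3.0e-04] [-1.e+00 -3.e-04 -4.e-04] [ 0.15 -0.18 -3.43] 6.9667
```

View pics/w5.png

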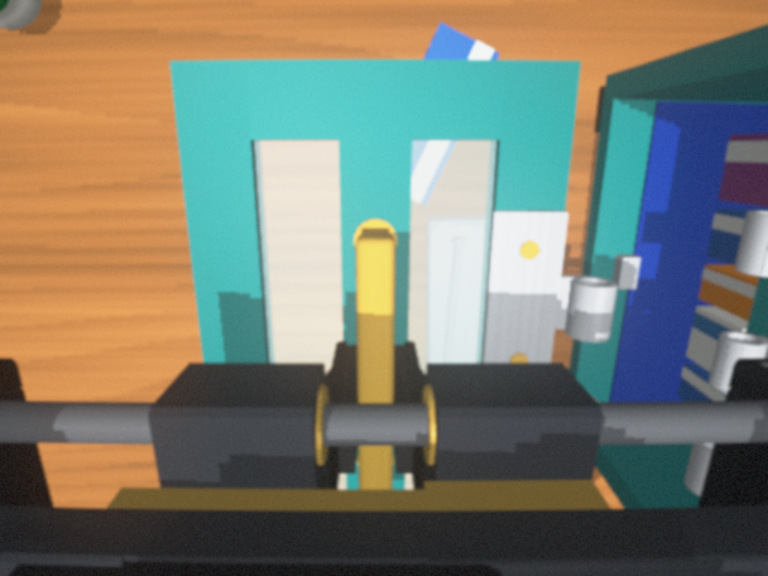

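```bash
cat > rel.py <<'E'
import sys
from fl import *
c=dict(np.load(sys.argv[1]+'.npz')); P=cloud(c); x,y,z=P[...,0],P[...,1],P[...,2]
hsv=cv2.cvtColor(c['frame'],cv2.COLOR_RGB2HSV); st=hsv[...,1]<70
p=c['p']; yk=p[1]-.08
ax=np.arange(.47,.62,.0005)
def crest(lab,ylo,yhi,xlo,xhi):
    m=st&(y>ylo)&(y<yhi)&(x>xlo)&(x<xhi)&(z>.183)&(z<.2)
    q=P[m]
    if len(q)<30: print(lab,'few',len(q));return
    # fit circle radius 8 in yz
    from scipy.optimize import least_squares
    r=least_squares(lambda a:np.hypot(q[:,1]-a[0],q[:,2]-a[1])-.008,[q[:,1].mean(),.186],loss='soft_l1',f_scale=.0005)
    print(lab,len(q),'axis y,z',r.x.round(4),'rms',np.sqrt(np.mean(r.fun**2)).round(5),'x',np.percentile(q[:,0],[3,97]).round(4))
crest('flap b',yk-.009,yk+.006,p[0]+.016,p[0]+.034)
crest('cab mid',-.2545,-.232,.523,.542)
crest('cab +48',-.2545,-.232,.571,.589)
camy=c['cam_to_world'][1,3];camz=c['cam_to_world'][2,3]
for lab,y0 in(('flap',yk),('cab',-.2456)):
    a=np.arctan2(camy-y0,camz-.186)
    for da in(-.3,0,.3):
        v,pp=prof(c,y0+.008*np.sin(a+da),.186+.008*np.cos(a+da),ax); print(lab,da,edges(v,ax,5))
E
python3 rel.py w5
```

```text
flap b 746 axis y,z [-0.1829  0.1859] rms 0.00093 x [0.5482 0.565 ]
cab mid 579 axis y,z [-0.2458  0.1853] rms 0.00088 x [0.524  0.5417]
cab +48 574 axis y,z [-0.2461  0.1855] rms 0.00073 x [0.5714 0.5882]
flap -0.3 [(0.525, 6.4), (0.5445, 8.9), (0.5555, 7.2), (0.5655, -11.1)]
flap 0 [(0.5275, 6.7), (0.5445, 6.8), (0.5555, 7.9), (0.5645, -5.8), (0.569, -10.3)]
flap 0.3 [(0.5445, 9.8), (0.5555, 7.9), (0.569, -12.8)]
cab -0.3 [(0.5005, 11.0), (0.518, -5.8), (0.537, 23.6), (0.543, -11.4), (0.547, -9.3), (0.5705, -14.0)]
cab 0 [(0.5, 10.8), (0.518, -6.1), (0.5365, 20.4), (0.542, -5.2), (0.548, -9.6), (0.5685, 16.0), (0.5825, -25.1)]
cab 0.3 [(0.473, 8.9), (0.522, 10.6), (0.547, -10.0), (0.5525, -6.3), (0.569, 13.0), (0.5925, -16.8)]
```

Emit:
step_arm(motion=[[[0,0,0,0.5,-3,0,5],[0,0,0,1,-9,-0.3,5],[0,0,0,1,-16,-0.3,5],[0,0,0,1,-23,-0.3,5],[0,0,0,1,-29,-0.3,5],[0,0,0,1,-34,-0.3,5],[0,0,0,1,-37,-0.3,5],[0,0,0,1,-38,-0.3,5],[0,0,0,1,-38,-0.3,5],[0,0,0,1,-38,-0.3,5],[0,0,0,1,-38,-0.3,5],[0,0,0,1,-38,-0.3,5]]])

```text
time_s: 7.97
position: [0.5325, -0.1424, 0.37]
tcp_rot: [[-0.0, 1.0, -0.004], [0.0, -0.004, -1.0], [-1.0, -0.0, -0.0]]
force: [-0.5, 0.5, -2.9]
opening: 0.132
```

```bash
python3 look.py w6; python3 rel.py w6; python3 - <<'E'
from h import *
c=cap('side'); s=bot.read_state()
np.savez('s6.npz',**{k:np.array(v) for k,v in c.items()})
a=proj(c,[[.532,-.245,.186]])[0].astype(int);print(a)
u,v=a;cv2.imwrite('pics/s6.png',cv2.resize(cv2.cvtColor(c['frame'][v-50:v+50,u-65:u+65],cv2.COLOR_RGB2BGR),None,fx=6,fy=6,interpolation=cv2.INTER_CUBIC))
E
```

```text
[ 0.5325 -0.1424  0.37  ] [ 1.0e+00 -4.3e-03 -1.0e-04] [-1.e+00 -1.e-04 -1.e-04] [-0.53  0.5  -2.91] 7.9667
[ 0.5326 -0.1424  0.3699] [ 1.0e+00 -4.2e-03 -1.0e-04] [-1.e+00 -1.e-04 -1.e-04] [-0.56 -0.69 -3.74] 8.0167
flap b 749 axis y,z [-0.2221  0.1856] rms 0.00089 x [0.5492 0.566 ]
cab mid 1298 axis y,z [-0.2464  0.1859] rms 0.0021 x [0.5236 0.5416]
cab +48 1547 axis y,z [-0.2465  0.1859] rms 0.00215 x [0.5715 0.5885]
flap -0.3 [(0.4715, 5.2), (0.5455, 12.4), (0.556, 7.3), (0.5665, -10.0), (0.5695, -11.9)]
flap 0 [(0.5455, 11.0), (0.5565, 7.8), (0.5655, -5.7), (0.57, -14.5)]
flap 0.3 [(0.5455, 9.7), (0.5565, 7.9), (0.57, -14.4)]
cab -0.3 [(0.473, 13.5), (0.495, -5.9), (0.5215, 11.2), (0.5425, -5.3), (0.5475, -7.6), (0.5685, 18.6), (0.5915, -17.3)]
cab 0 [(0.473, 11.6), (0.5015, -8.0), (0.521, 11.2), (0.548, -10.1), (0.5545, 7.2), (0.5585, -5.3), (0.5685, 16.6), (0.592, -18.5), (0.6085, 7.5), (0.615, -7.1)]
cab 0.3 [(0.4735, 8.1), (0.5005, -9.8), (0.521, 9.6), (0.5475, -9.5), (0.5685, 15.7), (0.592, -16.3), (0.609, 5.3), (0.615, -5.4)]
[294 137]
```

View pics/w6.png

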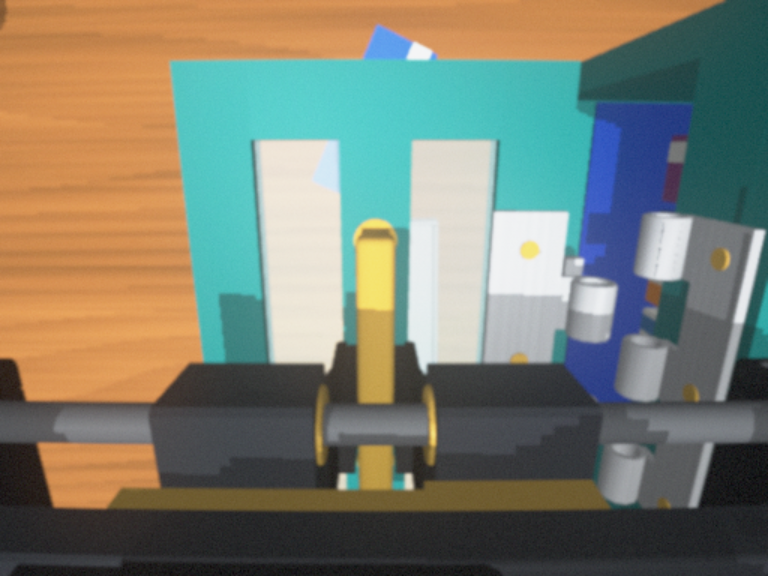

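View pics/s6.png

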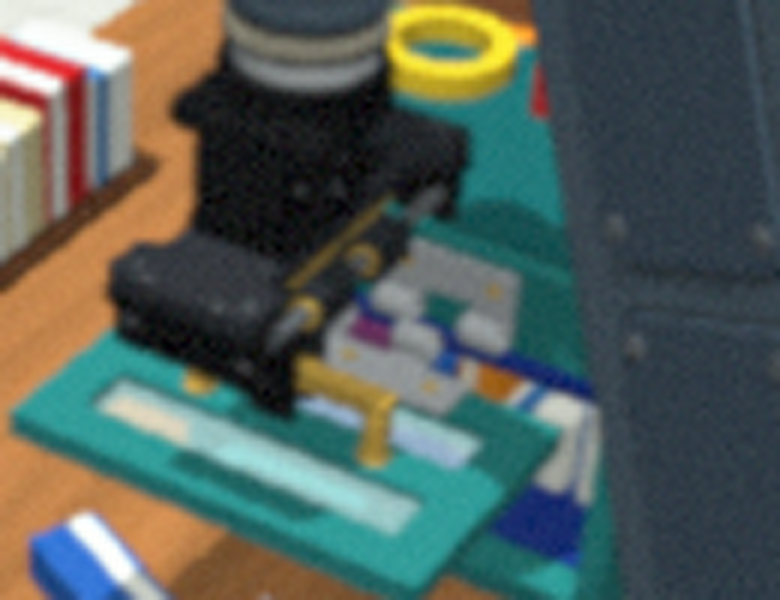

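Wrist view: flap knuckle b at (590,310) lies between cabinet knuckles (662,245) and (642,365). The side view shows knuckle a at (418,335) heading into its gap. About 23.5 mm to go.

Emit:
step_arm(motion=[[[0,0,0,0,-2,0,5],[0,0,0,0,-5,0,5],[0,0,0,0,-8,0,5],[0,0,0,0,-11,0,5],[0,0,0,0,-14,0,5],[0,0,0,0,-17,0,5],[0,0,0,0,-19.5,0,5],[0,0,0,0,-21,0,5],[0,0,0,0,-21,0,5],[0,0,0,0,-21,0,5],[0,0,0,0,-21,0,5],[0,0,0,0,-21,0,5]]])

```text
time_s: 9.07
position: [0.5326, -0.1635, 0.3699]
tcp_rot: [[-0.0, 1.0, -0.004], [0.0, -0.004, -1.0], [-1.0, -0.0, -0.0]]
force: [-0.2, -1.0, -2.7]
opening: 0.134
```

```bash
sed -i "s/crest('cab mid',-.2545/crest('cab mid',-.2495/;s/crest('cab +48',-.2545/crest('cab +48',-.2495/" rel.py; python3 look.py w7; python3 rel.py w7; python3 rel.py w6|sed -n 2,3p;python3 rel.py w5|sed -n 2,3p
python3 - <<'E'
from h import *
c=cap('side')
u,v=294,137;cv2.imwrite('pics/s7.png',cv2.resize(cv2.cvtColor(c['frame'][v-50:v+50,u-65:u+65],cv2.COLOR_RGB2BGR),None,fx=6,fy=6,interpolation=cv2.INTER_CUBIC))
E
```

```text
[ 0.5326 -0.1635  0.3699] [ 1.0e+00 -4.4e-03 -1.0e-04] [-1.e+00 -1.e-04 -1.e-04] [-0.16 -0.98 -2.68] 9.0667
[ 0.5326 -0.1635  0.37  ] [ 1.     -0.0044 -0.    ] [-1.e+00 -0.e+00 -1.e-04] [-0.07 -0.32 -2.41] 9.1167
flap b 909 axis y,z [-0.244  0.186] rms 0.00284 x [0.5492 0.566 ]
cab mid 665 axis y,z [-0.2459  0.1852] rms 0.00065 x [0.5246 0.5415]
cab +48 991 axis y,z [-0.2458  0.1852] rms 0.00062 x [0.5715 0.5885]
flap -0.3 [(0.4715, 5.1), (0.526, 14.1), (0.5555, 7.3), (0.5655, -5.9), (0.569, 5.3), (0.592, -17.4)]
flap 0 [(0.5285, 12.3), (0.5555, 7.7), (0.5925, -16.7)]
flap 0.3 [(0.5305, 9.6), (0.5575, 7.2), (0.592, -12.5)]
cab -0.3 [(0.4715, 5.1), (0.524, 14.1), (0.5555, 6.9), (0.566, -9.0), (0.5695, 9.0), (0.5915, -17.1)]
cab 0 [(0.5265, 13.5), (0.5555, 7.3), (0.592, -17.4)]
cab 0.3 [(0.5285, 11.5), (0.555, 7.6), (0.592, -15.8)]
cab mid 880 axis y,z [-0.246   0.1853] rms 0.00062 x [0.5235 0.5415]
cab +48 1032 axis y,z [-0.2459  0.1852] rms 0.00066 x [0.5715 0.5885]
cab mid 544 axis y,z [-0.2459  0.1854] rms 0.00069 x [0.5239 0.5417]
cab +48 574 axis y,z [-0.2461  0.1855] rms 0.00073 x [0.5714 0.5882]
```

View pics/w7.png

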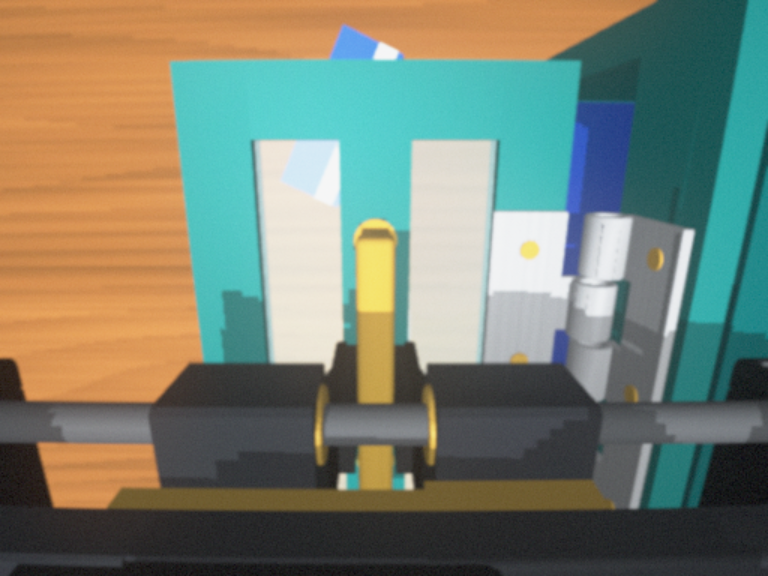

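View pics/s7.png

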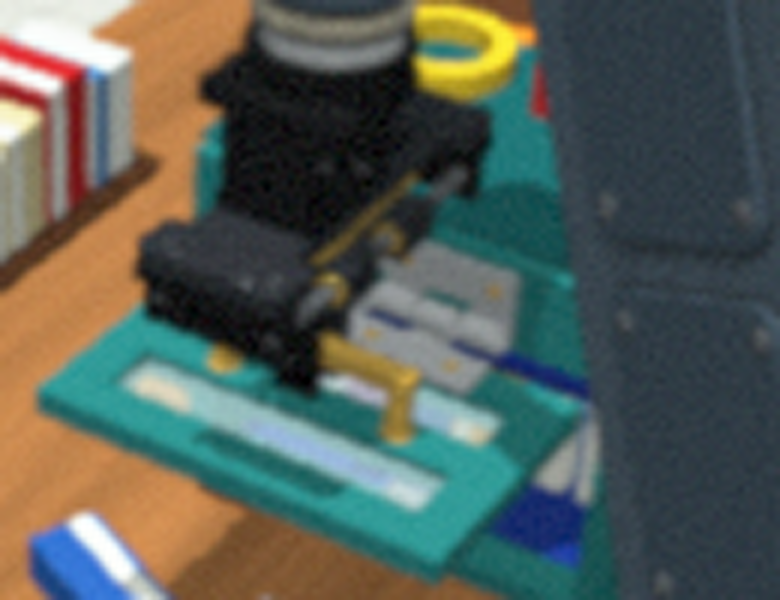

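Emit:
step_arm(motion=[[[0,0,0,0,-0.5,-0.2,5],[0,0,0,0,-1,-0.4,5],[0,0,0,0,-1.5,-0.5,5],[0,0,0,0,-2,-0.5,5],[0,0,0,0,-2.4,-0.5,5],[0,0,0,0,-2.4,-0.5,5],[0,0,0,0,-2.4,-0.5,5],[0,0,0,0,-2.4,-0.5,5],[0,0,0,0,-2.4,-0.5,5],[0,0,0,0,-2.4,-0.5,5],[0,0,0,0,-2.4,-0.5,5],[0,0,0,0,-2.4,-0.5,5]]])

```text
time_s: 10.17
position: [0.5326, -0.1661, 0.3695]
tcp_rot: [[-0.0, 1.0, -0.005], [0.0, -0.005, -1.0], [-1.0, -0.0, -0.0]]
force: [-0.1, -0.5, -2.7]
opening: 0.131
```

```bash
python3 look.py w8; python3 - <<'E'
from h import *
from scipy.optimize import least_squares
c=dict(np.load('w8.npz'));P=cloud(c);x,y,z=P[...,0],P[...,1],P[...,2]
st=cv2.cvtColor(c['frame'],cv2.COLOR_RGB2HSV)[...,1]<70
for lab,a,b in(('mid',.525,.541),('flap',.5475,.564),('+48',.5705,.588)):
    m=st&(x>a)&(x<b)&(z>.187)&(z<.2)&(y<-.2415)&(y>-.2495); q=P[m]
    r=least_squares(lambda k:np.hypot(q[:,1]-k[0],q[:,2]-k[1])-.008,[-.2455,.186],loss='soft_l1',f_scale=.0005)
    print(lab,len(q),r.x.round(4),np.sqrt(np.mean(r.fun**2)).round(5))
f=c['frame'][125:285,340:470]
cv2.imwrite('pics/w8c.png',cv2.resize(cv2.cvtColor(f,cv2.COLOR_RGB2BGR),None,fx=3.7,fy=3.7,interpolation=cv2.INTER_CUBIC))
t=cap('side');u,v=294,137;cv2.imwrite('pics/s8.png',cv2.resize(cv2.cvtColor(t['frame'][v-30:v+30,u-40:u+40],cv2.COLOR_RGB2BGR),None,fx=9,fy=9,interpolation=cv2.INTER_CUBIC))
E
```

```text
[ 0.5326 -0.1661  0.3695] [ 1.     -0.0046 -0.    ] [-1. -0. -0.] [-0.06 -0.47 -2.67] 10.1667
[ 0.5326 -0.1661  0.3695] [ 1.     -0.0046  0.    ] [-1.  0. -0.] [ 0.74  0.15 -3.37] 10.2167
mid 332 [-0.2459  0.1851] 0.00056
flap 434 [-0.2459  0.1853] 0.00056
+48 516 [-0.2457  0.1851] 0.00062
```

View pics/w8c.png

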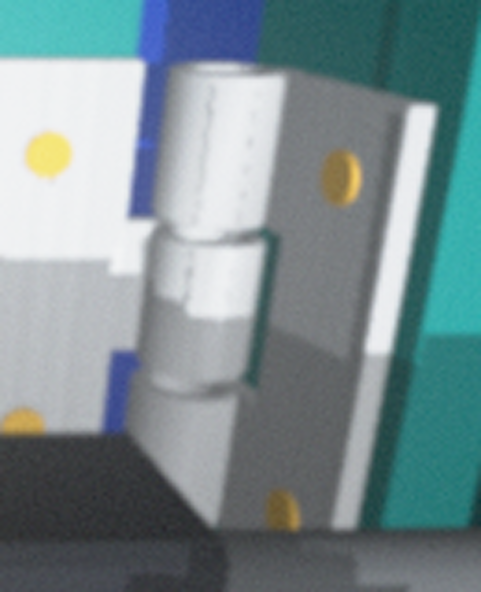

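View pics/s8.png

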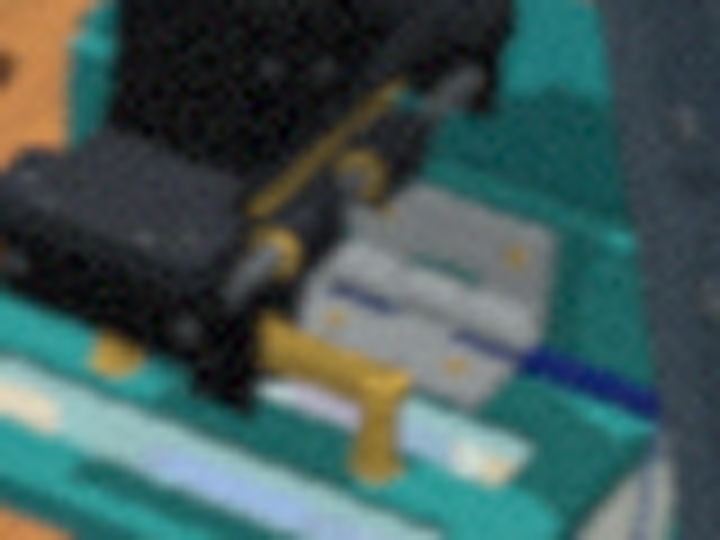

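```bash
python3 - <<'E'
from h import *
c=dict(np.load('w8.npz'));P=cloud(c);hsv=cv2.cvtColor(c['frame'],cv2.COLOR_RGB2HSV)
m=(hsv[...,0]>78)&(hsv[...,0]<100)&(hsv[...,1]>100)&(abs(P[...,2]-.1765)<.01)&(P[...,1]>-.23);m[235:]=0
q=P[m];k=np.linalg.lstsq(np.c_[q[:,0]-.532,q[:,1]+.166,np.ones(len(q))],q[:,2],rcond=None)[0];print(len(q),np.degrees(k[:2]),k[2])
t=cap('side');P=cloud(t);hsv=cv2.cvtColor(t['frame'],cv2.COLOR_RGB2HSV)
m=(hsv[...,0]>78)&(hsv[...,0]<100)&(hsv[...,1]>100)&(abs(P[...,2]-.1765)<.008)&(P[...,1]>-.225)&(P[...,1]<-.1)
q=P[m];k=np.linalg.lstsq(np.c_[q[:,0]-.532,q[:,1]+.166,np.ones(len(q))],q[:,2],rcond=None)[0];print('side',len(q),np.degrees(k[:2]),k[2],q[:,0].min(),q[:,0].max())
s=bot.read_state();print(s['position'],s['force'],s['moment'],np.abs(s['qvel']).max(),s['time_s'])
E
```

```text
24790 [-0.03961099  0.03476951] 0.1765456090898347
side 1012 [ 0.15014778 -0.02931452] 0.17627560225769712 0.42113916317246064 0.6420429800418308
[ 0.53259123 -0.16609107  0.36945214] [-1.10761096 -0.30285796 -3.01372811] [ 0.02780217  0.03270874 -0.02065707] 0.11256843111541517 10.3167
```

Flap is level to within 0.15°, aligned, and free of contact load. Handing in.

```bash
python3 -c "
from rig import bot
print(bot.hand_in())"
```

```text
the job is handed in; nothing more can be done
None
```

I picked the flap up by its brass pull, carried it level to the front of the cabinet and brought its two knuckles into the gaps. I handed in at about 10.3 s with the flap still held there.

**Hole alignment:** at knuckle b, the flap and cabinet hole axes agreed to about 0.2 mm in y and z in the wrist camera's depth data. That leaves roughly 2 mm of slack for the 6 mm pin in the 10 mm holes. Along x, knuckle b sat about 0.3 mm off the middle of its gap.

**Level and load:** the flap was level to within 0.15° in the wrist and side views. The wrist force was about 3 N down, which is the flap's own weight, and at most 1.1 N sideways. That is within the sensor's noise, so the flap was not pressing on the cabinet.

**Less certain:** knuckle a was hidden from the wrist camera. I judged it from the side picture, the level check and the matching yaw, not by a direct measurement. No check disagreed by more than about 0.2° or 1 mm. I did not touch the pin or the other objects.

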